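Start the griddle's clockwork timer and hold the surface probe on its test ring

ROBOT

A 6-joint arm with a two-finger parallel gripper is mounted at the origin on a cart in front of the work surface, level with it; the furniture and walls round the work are solid. World frame = base frame: x ahead of the robot, y to its left, z up, the work surface at z = 0. Lengths are in mm, angles in rad, forces in N, time in s.
With the tool pointing down it reaches from about 350 to 975 mm from the base axis. Payload 4.9 kg.
Tool frame: the origin (TCP) lies midway between the tips of the shut fingers; the grasp point (between the pads) lies 19 mm behind it; y points along the fingers, z is the direction in which the jaws open and shut, and the axes are right-handed (so a half turn about y gives the same grasp; the last joint's range is limited). The gripper opens to 85 mm and grips with 20 to 120 N. Pads are 22 mm wide; open, the fingers measure 114 mm over their backs; the gripper's body (76 mm by 85 mm) begins 54 mm behind the grasp point. The pads swing forward as they close: fully open they stand 13 mm farther back than shut.
Start: joints at [-1.404, 0.053, 1.613, -0, 1.476, -0.119], TCP at [176.198, -599.63, 231.304] pointing down, gripper open.
Joint ranges: [-3.01, 3.01], [-1.01, 2.22], [0.06, 2.58], [-1.02, 4.17], [0.09, 2.62], [-3.14, 3.14]. Speed limits (rad/s): [2.57, 2.57, 3.14, 3.14, 3.14, 3.14].

INTERFACE

Orientations are given as a rotation vector (axis times angle).
In Python, from station import status, snapshot, order gives the robot as it stands. The module is installed in compiled form; this text tells all that it offers.
- The arm moves only by the tool move_arm, never from a script. Its argument "plan" is a list of rows, each a list of 3 entries, a list of its own where there are three numbers: the shift along the tool's x, y, z in cm, then the turn, a rotation vector about the tool's x, y, z in degrees, then the finger opening in cm, from 0 to 8.54. In form: [[[tx, ty, tz], [wx, wy, wz], gripper], ...]. A call has 1 to 5 rows; each row shifts and turns the commanded pose from where the row before left it, along the tool's axes as they then stand; what a row does not reach is not made up. A row lasts 1/10 s, in which the tool goes at most 50 mm and 8.59 degrees, less where a joint would pass 70% of its speed; a pose out of reach is approached as far as the arm can. A call is refused whole if a number of a shift passes 5 or a number of a turn 8.59, either way. A call with a gripper value outside its range is refused whole. The fingers move at their own pace and stop on an object; the grip force is fixed at half the most. Time passes only in rows, so rows that do not move let the fingers close. It gives the time, the measured TCP pose, the force and the opening at its end, in the units of the state.
- status.get_state(): the state, without advancing time (a new reading comes with each control period).
- snapshot(name): name is "scene" or "top" or "wrist"; returns a dict with "img" (384x512x3 uint8, blue, green, red), "camera_matrix" (3x3 intrinsics, pixels), "cam_to_world" (4x4, takes a point from camera to world coordinates); the wrist camera has in their place "T_tool_cam" (4x4, takes a point from camera to tool coordinates, whose origin is the TCP and whose axes are the tool frame's). Camera axes: x right, y up, looking along -z (the intrinsics and any distortion apply to the point x, -y, -z); pixel columns grow to the right and rows downward; lengths in mm; the calibration is good to about 2 mm. The wrist camera is an equidistant fisheye: a pixel r from the principal point sees the ray r / f radians off the axis. A picture is of the moment at which its call begins: read the wrist's pose just before it. There is no depth.
- order.job_done(): hands the job in, once; it reports no verdict.
The state is a dict: "time": time; "qpos": joint angles; "qd": joint speeds; "joint_efforts": joint torques, N m; "tool_pos": TCP position; "tool_rot": TCP orientation; "wrist_force": force on the tool from outside, world axes, zero at the start; "moment": the same for the moment, N m; "gripper_width": finger opening in mm.
Only numpy, scipy, OpenCV 4.12 (cv2) and the standard library are available. Lean on these libraries where they do the work, as an engineer would, in place of code of your own. Each camera call takes 0.05 s, during which the arm holds its last target.

TASK

Warm-up check of the griddle: wind its clockwork run timer clockwise to the half-way mark (30 minutes, pointer straight to the griddle's front), letting go and taking a new grip as often as needed, and leave it there. Then take the flat-footed surface probe from the stand (not the one with the needle) and hold its foot inside the ring engraved on the plate, square to the sloping plate, pressed gently so that the sprung foot is about half in and not bottomed. Finish while still holding it so; keep the hand off the plate and leave the needle probe and everything else as they are.

Things in the scene. Friction and masses are not known exactly. Their poses are not given: they have to be found in the camera images.
- griddle: Fixed plain steel table-top griddle, 240 deep (x), 330 wide (y). Origin: centre of its underside on the worktop; x to its back, z up. Left (+y): sloping dark plate with steel guards, 15 above the plate at its sides, 36 at its back (tallest point 150 above the worktop). Right (-y): level control box, 87 high, with the run timer on top.
- run_timer (a joint): Clockwork timer, upright axis, rad: 0 = off (pointer to the griddle's back), grows CLOCKWISE seen from above; 12 marks 0.524 apart, the two longest at off and half way (3.14, 30 minutes, pointer to the griddle's front). Stop at 5.76; starts between 0.2 and 0.8. Takes 0.045 to 0.07 N m to turn, stays where let go.
- run_timer_grip (a point): On the timer's axis, mid-height of its upright black grip bar: 44 long, 10 thick, 20 high (10 below to 10 above this point), about 108 above the worktop, at x=-45, y=-110 in the griddle's frame. Under the bar a round skirt, 46 across. Turns with the dial: its x axis runs along the bar to the end with the white pointer line.
- griddle_plate: Dark flat cooking plate of the griddle, 190 by 196, fixed. It slopes down to the griddle's front (fat trough) by 0.227 rad (13 degrees). z axis: square to its face, outward (so leaning to the front); x axis: uphill. Origin on its top face at the ring's centre.
- ring (a point): Centre of the thin engraved ring (30 across inside) on the plate's top face, over the thermostat sensor; 92 above the worktop. Around the work: the tall sink tap (near x=0.4, y=-0.55, 310 high) stands beside the arm on its right, wall cupboards from 490 up and a coffee machine and microwave on its left and behind; rise over the tap before swinging in.
- probe_stand: Fixed folded-sheet stand, 150 wide (y); deck 125 above the worktop with two square holes (20 wide) at x=0, y=-40 and +40; open at the front (-x) below the deck, back sheet at x=+33 that ends level with the deck. Origin: on the worktop under the deck's centre. Which probe is in which hole varies.
- surface_probe: Flat-footed probe, loose, 70 to 120 g, upright in the stand. Grey handle 20 (x) by 26 (y), from 8 to 102 above the origin, display on its -x side; collar 31 square, its underside (the origin) rests on the deck; z up. Below: plug 17.5 square, 12 long; stem; sleeve 11 across; disc foot 16 across, face 105 below the origin. It lifts straight out.
- foot_face (a point): Centre of the lower face of the surface probe's disc foot (105 below the probe's origin on its z axis, less by how far the foot is pushed in).
- probe_foot (a joint): How far the surface probe's sprung foot is pushed up towards the handle, m: 0 out, 0.010 fully in. Spring: 0.6 N to start it, then 0.3 N per mm: about 2.1 N half way, 3.6 N just before it bottoms.
- needle_probe: The other probe in the stand: same handle, collar and origin, but a thin pointed needle below instead of sleeve and disc foot. Not to be used.
- soda_can: Bystander: drink can, 66 across, 115 tall; origin under its centre. Leave it alone.
- tomato_tin: Bystander: short food tin, 75 across, 58 tall; origin under its centre. Leave it alone.
Mind the look-alikes: they are no part of the job. What is shaped like the surface_probe but blue or yellow is not meant.

How it is judged (in metres and radians):
On the way, in this order (a step that is already met when the one before it is completed fails the run):
1. the run timer is wound to the half-way mark and let go (value of joint run_timer between 2.94 and 3.34 rad and contact force between each of the arm, the fingers and griddle below 0.05 N and value of joint probe_foot below 0.0015 m), for 0.2 s.
2. the surface probe is lifted out of the stand in the fingers (contact force between the fingers and surface_probe above 3 N and contact force between surface_probe and probe_stand below 0.05 N and z of surface_probe in the frame of probe_stand above 0.15 m and contact force between surface_probe and griddle below 0.05 N), for 0.2 s.
At the end, for the whole second after the job is handed in: Surface probe held still in the fingers, clear of the stand, foot centre within 7.5 mm of the ring centre, axis within 0.105 rad of square to the plate, foot pushed in 2 to 8.5 mm (0.7 to 6 N); robot off the griddle; timer within 0.2 rad of half way; needle probe still in its hole (value of joint run_timer between 2.94 and 3.34 rad and contact force between the fingers and surface_probe above 3 N and contact force between surface_probe and probe_stand below 0.05 N and value of joint probe_foot between 0.002 and 0.0085 m and contact force between surface_probe and griddle_plate between 0.7 and 6 N and distance between foot_face and ring below 0.0075 m and angle between the z axis of surface_probe and the z axis of griddle_plate, either way round below 0.105 rad and linear speed of surface_probe below 0.02 m/s and height (world z) of surface_probe above 0.16 m and contact force between each of the arm, the fingers and griddle below 0.05 N and distance of needle_probe from where it was at the start of the episode below 0.015 m and angle between needle_probe's own z axis and vertical below 0.12 rad); the arm keeps its last pose, push and grip.
It fails at once if the probe is pressed hard on the griddle (over 12 N) (contact force between surface_probe and griddle above 12 N).
It fails at once if the hand or arm touches the cooking plate (contact force between any of the arm, the fingers and griddle_plate above 0.5 N).
It fails at once if the needle probe is lifted or displaced (over 15 mm) (distance of needle_probe from where it was at the start of the episode above 0.015 m).
It fails at once if a bystander is shifted (over 20 mm) or tipped (distance of any of soda_can, tomato_tin from where it was at the start of the episode above 0.02 m or angle between any of soda_can, tomato_tin's own z axis and vertical above 0.3 rad).
It also fails if it takes over 67 s, if anything falls off the work surface, if the arm or the gripper's body presses on something with over 40 N, if the wrist force passes 120 N, or if a joint passes its speed limit or range.

## Working session

There is one attempt and no reset: what is moved stays moved. The work goes in short steps, Python scripts to look and compute and a tool call to move; the robot and the scene stay as the last step left them, time stands still between calls to the robot, and variables do not carry over. Pictures are saved under pics/ and viewed, and the job is handed in when it is done.

Besides the shell and the picture viewer there is one more tool, called after ">>>" by a JSON object that holds its "name" and its "arguments". move_arm: Moves the arm, as the interface text tells. Its arguments: {"type":"object","properties":{"plan":{"type":"array"}},"required":["plan"]}

```bash
mkdir -p pics
cat > h.py <<'E'
import numpy as np, cv2
from station import status, snapshot, order
from scipy.spatial.transform import Rotation as R
def st():
    s=status.get_state()
    return s
def save(name,fn):
    d=snapshot(name); cv2.imwrite('pics/'+fn+'.png',d['img']); np.savez('pics/'+fn+'.npz',**{k:np.array(v) for k,v in d.items()}); return d
E
python3 - <<'E'
from h import *
s=st(); print({k:np.round(v,3) for k,v in s.items()})
print(R.from_rotvec(s['tool_rot']).as_matrix().round(3))
for n in ['scene','top','wrist']:
    d=save(n,n+'0'); print(n,[ (k,np.round(v,3).tolist()) for k,v in d.items() if k!='img'])
E
```

```text
{'time': np.float64(0.0), 'qpos': array([-1.404,  0.053,  1.614, -0.   ,  1.476, -0.119]), 'qd': array([ 0.002, -0.   ,  0.   , -0.   ,  0.002,  0.001]), 'joint_efforts': array([-1.0000e-03, -3.9368e+01, -3.7018e+01, -0.0000e+00,  7.0000e-03,
        0.0000e+00]), 'tool_pos': array([ 176.101, -599.021,  230.049]), 'tool_rot': array([-0.298,  2.07 , -2.066]), 'wrist_force': array([ 0.506, -0.439,  0.396]), 'moment': array([ 0.017,  0.013, -0.024]), 'gripper_width': np.float64(85.304)}
[[-0.959 -0.     0.282]
 [-0.282  0.002 -0.959]
 [-0.    -1.    -0.002]]
scene [('camera_matrix', [[404.029, 0.0, 259.982], [0.0, 404.029, 187.779], [0.0, 0.0, 1.0]]), ('cam_to_world', [[-0.697, 0.473, -0.539, -84.412], [-0.717, -0.46, 0.523, 650.543], [-0.0, 0.751, 0.66, 777.984], [0.0, 0.0, 0.0, 1.0]])]
top [('camera_matrix', [[419.408, 0.0, 252.147], [0.0, 419.408, 195.11], [0.0, 0.0, 1.0]]), ('cam_to_world', [[-0.01, 0.992, -0.123, 339.316], [-1.0, -0.009, 0.005, 106.082], [0.004, 0.123, 0.992, 1349.475], [0.0, 0.0, 0.0, 1.0]])]
wrist [('camera_matrix', [[297.319, 0.0, 250.701], [0.0, 297.319, 193.974], [0.0, 0.0, 1.0]]), ('T_tool_cam', [[-0.0, -0.962, -0.273, -69.243], [-0.002, 0.273, -0.962, -142.204], [1.0, 0.0, -0.002, -0.027], [0.0, 0.0, 0.0, 1.0]])]
```

View pics/scene0.png

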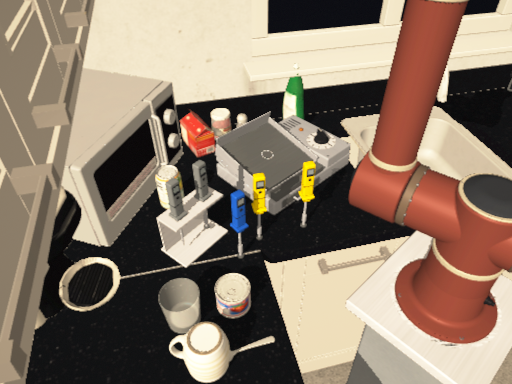

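View pics/top0.png

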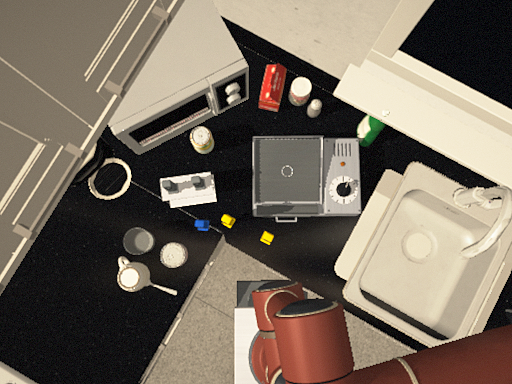

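View pics/wrist0.png

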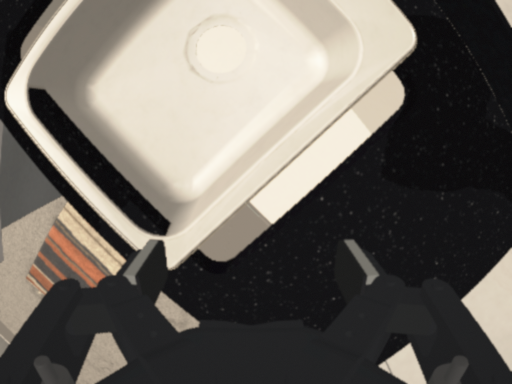

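The top view shows the griddle around (306,177), the timer at (343,190) and the stand at (188,190) holding two grey probes. The blue (202,225) and yellow (228,221), (267,238) probes are look-alikes. I'll enlarge these next.

Run:
```python
import cv2
t=cv2.imread('pics/top0.png'); s=cv2.imread('pics/scene0.png')
cv2.imwrite('pics/c1.png',cv2.resize(t[125:225,235:370],None,fx=5.8,fy=5.8,interpolation=cv2.INTER_CUBIC))
cv2.imwrite('pics/c2.png',cv2.resize(t[160:215,150:240],None,fx=8,fy=8,interpolation=cv2.INTER_CUBIC))
cv2.imwrite('pics/c3.png',cv2.resize(s[140:270,140:270],None,fx=4.6,fy=4.6,interpolation=cv2.INTER_CUBIC))
cv2.imwrite('pics/c4.png',cv2.resize(s[90:200,210:360],None,fx=5.3,fy=5.3,interpolation=cv2.INTER_CUBIC))
```

```text
(no output)
```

View pics/c1.png

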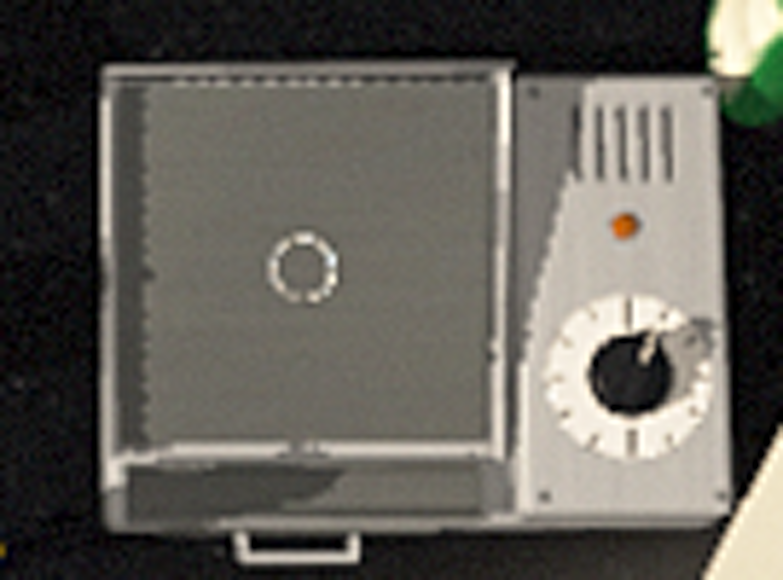

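View pics/c2.png

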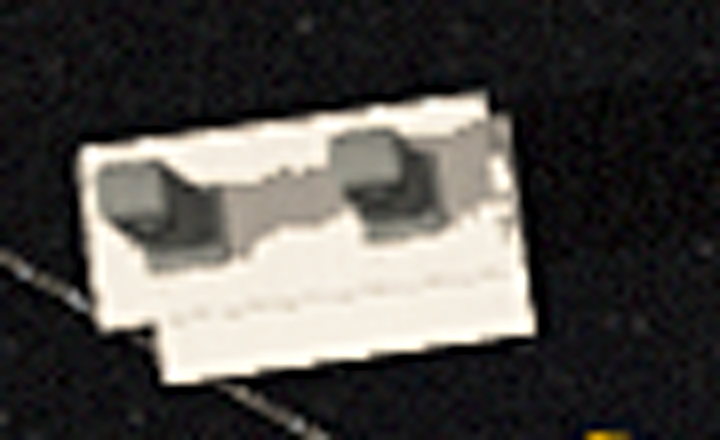

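View pics/c3.png

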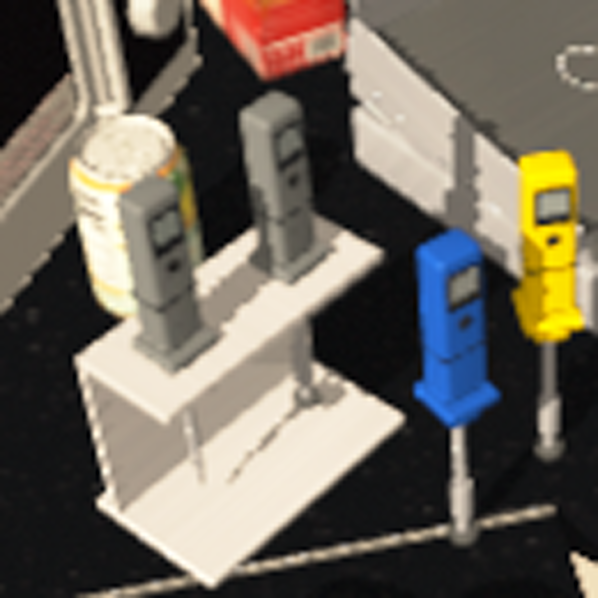

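View pics/c4.png

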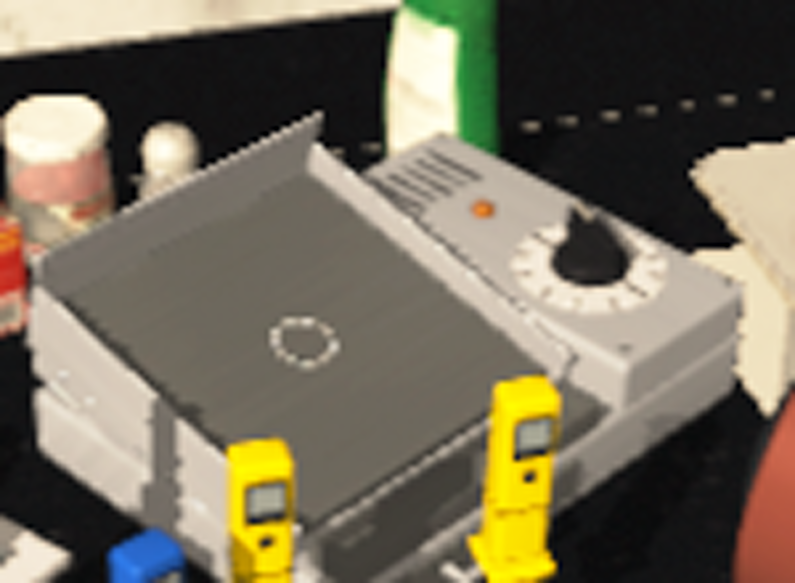

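The crops show grey probe A at scene (204,182), with sleeve and disc foot visible below the deck. That is the surface probe, in the right (-y) hole. Grey probe B at scene (176,198) has the thin needle. Blue and yellow are excluded by colour. The timer pointer sits at roughly +0.3 rad. Next I'll triangulate.

```bash
cat >> h.py <<'E'
def load(fn):
    return dict(np.load('pics/'+fn+'.npz'))
def ray(d,u,v):
    K=d['camera_matrix'];T=d['cam_to_world']
    c=np.array([(u-K[0,2])/K[0,0],-(v-K[1,2])/K[1,1],-1.])
    return T[:3,3],T[:3,:3]@c
def atz(d,u,v,z):
    o,r=ray(d,u,v); return o+r*(z-o[2])/r[2]
def proj(d,p):
    K=d['camera_matrix'];T=d['cam_to_world']
    c=T[:3,:3].T@(np.asarray(p)-T[:3,3]); return np.array([K[0,2]+K[0,0]*c[0]/-c[2],K[1,2]-K[1,1]*c[1]/-c[2]])
def tri(a,b):
    (o1,r1),(o2,r2)=a,b; r1=r1/np.linalg.norm(r1);r2=r2/np.linalg.norm(r2)
    t=np.linalg.lstsq(np.c_[r1,-r2],o2-o1,rcond=None)[0]
    p,q=o1+t[0]*r1,o2+t[1]*r2; return (p+q)/2,np.linalg.norm(p-q)
E
python3 - <<'E'
from h import *
t=load('top0');s=load('scene0')
def T(c,sc,off): return (c[0]+.5)/sc-.5+off[0],(c[1]+.5)/sc-.5+off[1]
c1=lambda *c:T(c,5.8,(235,125)); c2=lambda *c:T(c,8,(150,160)); c3=lambda *c:T(c,4.6,(140,140)); c4=lambda *c:T(c,5.3,(210,90))
for n,z,a,b in [('ring',92,c1(303,267),c4(305,342)),('dial',88,c1(631,377),c4(590,266)),('boxFR',87,c1(730,512),None),('boxBR',87,c1(718,83),None),
 ('boxFR2',87,None,c4(628,368)),
 ('deckBL',125,c2(80,148),None),('deckBR',125,c2(485,92),None),('deckFL',125,c2(98,332),c3(170,418)),('deckBLs',125,None,c3(78,358)),('deckFR',125,None,c3(382,255)),
 ('A top',227,c2(367,158),c3(272,103)),('B top',227,c2(133,192),c3(153,190)),('blue',None,(202,225),c3(448,243)),('yel1',None,(228.5,221),c3(545,163)),('yel2',None,(267,237.5),c4(526,385))]:
    print(n, *( [atz(t,*a,z).round(1)] if a and z else []), *( [atz(s,*b,z).round(1)] if b and z else []), *([ [x.round(1) for x in tri(ray(t,*a),ray(s,*b))]] if a and b else []))
E
```

```text
ring [569.   -7.1  92. ] [565.9  -9.1  92. ] [array([567.6,  -8.3,  91.8]), np.float64(3.7)]
dial [ 509.7 -178.2   88. ] [ 508.4 -179.1   88. ] [array([ 509.1, -178.6,   88. ]), np.float64(1.6)]
boxFR [ 438.5 -227.4   87. ]
boxBR [ 667.4 -230.5   87. ]
boxFR2 [ 434.5 -120.8   87. ]
deckBL [543.9 372.4 125. ]
deckBR [563.6 223.  125. ]
deckFL [475.5 364.6 125. ] [474.8 362.  125. ] [array([474.6, 363.4, 126.4]), np.float64(2.4)]
deckBLs [539.2 371.1 125. ]
deckFR [492.6 215.3 125. ]
A top [522.6 253.1 227. ] [523.4 250.8 227. ] [array([521.9, 252.4, 228.8]), np.float64(1.2)]
B top [511.7 332.1 227. ] [509.5 329.9 227. ] [array([510.7, 330.9, 227.1]), np.float64(3.0)]
blue [array([402.8, 239.9, 206.1]), np.float64(7.9)]
yel1 [array([413.2, 167.7, 206.2]), np.float64(8.1)]
yel2 [array([363.8,  60.5, 212.4]), np.float64(1.2)]
```

```bash
cat >> h.py <<'E'
def head(psi,tilt=0):
    """tool pointing down, tool z heading psi"""
    z=np.array([np.cos(psi),np.sin(psi),0]);y=np.array([0,0,-1.]);return np.c_[np.cross(y,z),y,z]
def plan(p,Rm,n=None,cur=None,rot_dir=None):
    s=st(); p0=np.array(s['tool_pos']);R0=R.from_rotvec(s['tool_rot'])
    if cur is not None: p0,R0=cur
    p=np.array(p,float);R1=R.from_matrix(Rm)
    rv=(R0.inv()*R1).as_rotvec()
    k=int(np.ceil(max(np.linalg.norm(p-p0)/49.5,np.degrees(np.linalg.norm(rv))/8.5)))
    n=max(n or k,1)
    pc,Rc=p0,R0
    for i in range(1,n+1):
        tp=p0+(p-p0)*i/n; tR=R0*R.from_rotvec(rv*i/n)
        sh=np.round(Rc.inv().apply(tp-pc)/10,2); tw=np.round((Rc.inv()*tR).as_rotvec(degrees=True),1)
        print([sh.tolist(),tw.tolist()])
        pc=pc+Rc.apply(sh*10);Rc=Rc*R.from_rotvec(tw,degrees=True)
    print('end',pc.round(1),'rows',n); return pc,Rc
E
python3 - <<'E'
from h import *
p=status.get_state()['tool_pos']
c=plan([170,-560,375],head(-1.285+.45))
c=plan([380,-330,375],head(0.2),cur=c)
c=plan([500,-178,250],head(1.22),cur=c)
E
```

```text
[[-0.13, -3.61, -0.99], [0.0, -6.4, -0.0]]
[[-0.24, -3.62, -0.97], [0.0, -6.5, -0.0]]
[[-0.35, -3.61, -0.93], [0.1, -6.4, -0.0]]
[[-0.44, -3.62, -0.89], [-0.0, -6.5, -0.0]]
end [ 169.9 -560.   375. ] rows 4
[[-4.43, 0.0, -0.42], [-0.0, -8.5, -0.0]]
[[-4.44, 0.0, 0.24], [-0.0, -8.4, -0.0]]
[[-4.36, 0.01, 0.89], [-0.0, -8.5, -0.0]]
[[-4.19, -0.0, 1.52], [-0.0, -8.5, -0.0]]
[[-3.91, 0.0, 2.12], [-0.0, -8.4, -0.0]]
[[-3.56, 0.0, 2.67], [-0.0, -8.5, -0.0]]
[[-3.12, 0.01, 3.17], [-0.0, -8.5, -0.0]]
end [ 380. -330.  375.] rows 7
[[-1.79, 1.79, 2.11], [-0.0, -8.3, 0.0]]
[[-1.46, 1.78, 2.35], [-0.0, -8.4, 0.0]]
[[-1.11, 1.79, 2.53], [-0.0, -8.3, 0.0]]
[[-0.73, 1.79, 2.67], [-0.0, -8.4, 0.0]]
[[-0.33, 1.78, 2.74], [-0.0, -8.3, 0.0]]
[[0.07, 1.79, 2.77], [-0.0, -8.4, 0.0]]
[[0.48, 1.78, 2.72], [-0.0, -8.3, 0.0]]
end [ 500. -178.  250.] rows 7
```

>>> {"name": "move_arm", "arguments": {"plan": [[[-0.13, -3.6, -1.0], [0, -6.4, 0], 8.5], [[-0.24, -3.6, -1.0], [0, -6.5, 0], 8.5], [[-0.35, -3.6, -0.9], [0, -6.4, 0], 8.5], [[-0.44, -3.6, -0.9], [0, -6.5, 0], 8.5]]}}

```text
time: 0.55
tool_pos: [169.8, -559.4, 376.2]
tool_rot: [-0.695, 1.79, -1.788]
wrist_force: [0.2, 0.2, -0.2]
gripper_width: 85.0
```

>>> {"name": "move_arm", "arguments": {"plan": [[[-4.4, 0, -0.4], [0, -8.5, 0], 8.5], [[-4.4, 0, 0.2], [0, -8.4, 0], 8.5], [[-4.4, 0, 0.9], [0, -8.5, 0], 8.5], [[-4.2, 0, 1.5], [0, -8.5, 0], 8.5]]}}

```text
time: 0.95
tool_pos: [290.2, -427.2, 375.0]
tool_rot: [-1.087, 1.382, -1.382]
wrist_force: [0.8, 0.1, 0.5]
gripper_width: 85.2
```

>>> {"name": "move_arm", "arguments": {"plan": [[[-3.9, 0, 2.1], [0, -8.4, 0], 8.5], [[-3.6, 0, 2.7], [0, -8.5, 0], 8.5], [[-3.1, 0, 3.2], [0, -8.5, 0], 8.5]]}}

```text
time: 1.25
tool_pos: [380.8, -328.3, 375.1]
tool_rot: [-1.3, 1.056, -1.056]
wrist_force: [-0.3, 0.2, -0.4]
gripper_width: 84.9
```

Run:
```python
from h import *
s=st();print(s['qpos'].round(3));print(R.from_rotvec(s['tool_rot']).as_matrix()[:,2])
c=plan([505,-178,230],head(1.22))
```

```text
[-0.86  -0.285  1.689  0.     1.738 -1.066]
[ 9.78830436e-01  2.04672856e-01 -6.41393330e-06]
[[-1.74, 2.07, 2.18], [-0.0, -8.3, -0.0]]
[[-1.41, 2.07, 2.4], [-0.0, -8.3, -0.0]]
[[-1.04, 2.08, 2.58], [-0.0, -8.3, -0.0]]
[[-0.66, 2.07, 2.71], [-0.0, -8.3, -0.0]]
[[-0.26, 2.07, 2.77], [-0.0, -8.3, -0.0]]
[[0.14, 2.07, 2.78], [-0.0, -8.3, -0.0]]
[[0.54, 2.08, 2.74], [-0.0, -8.3, -0.0]]
end [ 505. -178.  230.] rows 7
```

>>> {"name": "move_arm", "arguments": {"plan": [[[-1.7, 2.1, 2.2], [0, -8.3, 0], 8.5], [[-1.4, 2.1, 2.4], [0, -8.3, 0], 8.5], [[-1.0, 2.1, 2.6], [0, -8.3, 0], 8.5], [[-0.7, 2.1, 2.7], [0, -8.3, 0], 8.5], [[-0.3, 2.1, 2.8], [0, -8.3, 0], 8.5]]}}

```text
time: 1.75
tool_pos: [470.0, -221.9, 269.1]
tool_rot: [-1.512, 0.501, -0.501]
wrist_force: [-0.7, 1.4, 0.5]
gripper_width: 85.2
```

>>> {"name": "move_arm", "arguments": {"plan": [[[0.1, 2.1, 2.8], [0, -8.3, 0], 8.5], [[0.5, 2.1, 2.7], [0, -8.3, 0], 8.5], [[0, 0, 0], [0, 0, 0], 8.5]]}}

```text
time: 2.05
tool_pos: [503.9, -176.9, 223.9]
tool_rot: [-1.55, 0.281, -0.27]
wrist_force: [-0.8, -0.3, 0.1]
gripper_width: 84.9
```

Run:
```python
from h import *
s=st();print(s['qpos'].round(3),s['tool_pos']);print(R.from_rotvec(s['tool_rot']).as_matrix().round(3))
np.savez('pics/w1s.npz',p=s['tool_pos'],r=s['tool_rot'])
save('wrist','w1'); save('top','top1'); save('scene','scene1')
```

```text
[-4.780e-01 -1.570e-01  1.827e+00  1.000e-03  1.479e+00 -1.697e+00] [ 503.88095182 -176.93868428  223.89783278]
[[ 0.939 -0.006  0.344]
 [-0.344  0.004  0.939]
 [-0.007 -1.     0.002]]
```

View pics/w1.png

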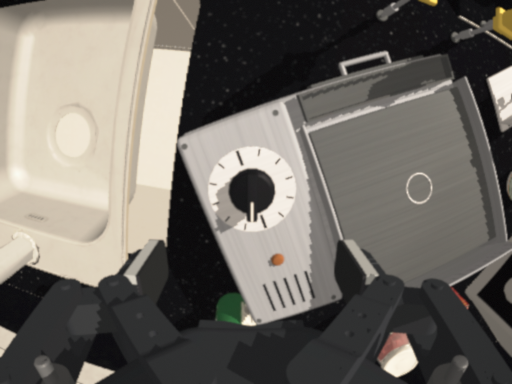

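```bash
cat >> h.py <<'E'
def wray(d,p,r,u,v):
    K=d['camera_matrix'];T=d['T_tool_cam'];f=K[0,0]
    x=(u-K[0,2]);y=(v-K[1,2]);rr=np.hypot(x,y);th=rr/f
    c=np.array([np.sin(th)*x/max(rr,1e-9),-np.sin(th)*y/max(rr,1e-9),-np.cos(th)])
    M=R.from_rotvec(r).as_matrix()
    o=p+M@T[:3,3]; return o,M@T[:3,:3]@c
def watz(d,p,r,u,v,z):
    o,k=wray(d,p,r,u,v); return o+k*(z-o[2])/k[2]
E
python3 - <<'E'
from h import *
d=load('w1');q=np.load('pics/w1s.npz');im=d['img']
cv2.imwrite('pics/w1c.png',cv2.resize(im[135:245,190:310],None,fx=5.4,fy=5.4,interpolation=cv2.INTER_CUBIC))
# rectified top-down map of dial
x,y=np.meshgrid(np.arange(460,560,.2),np.arange(-230,-130,.2),indexing='ij')
E
```

```text
(no output)
```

View pics/w1c.png

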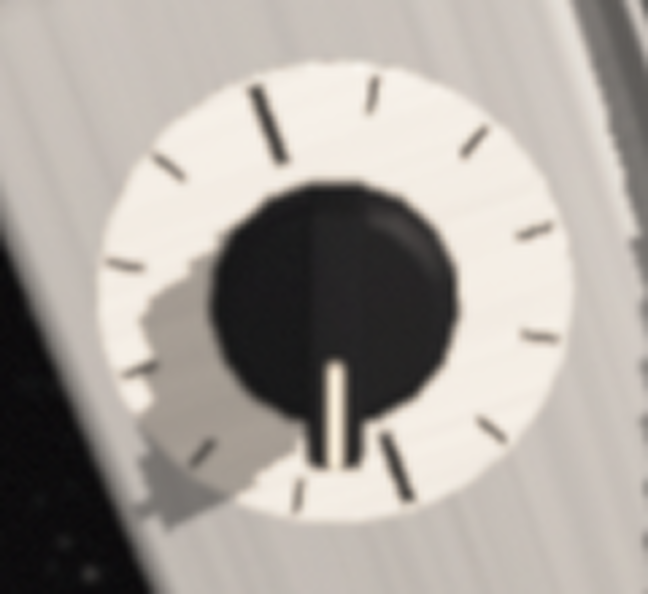

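Run:
```python
from h import *
d=load('w1');q=np.load('pics/w1s.npz');p,r=q['p'],q['r']
def W(c,z): return watz(d,p,r,190+(c[0]+.5)/5.4-.5,135+(c[1]+.5)/5.4-.5,z)
for z in(87,88): print('dial',W((336,292),z), [W(c,z).round(1) for c in((98,292),(573,292),(336,60),(336,523))])
a,b=W((268,125),88),W((397,468),88); print('marks',a,b,(a+b)/2,'yaw',np.arctan2(*(b-a)[1::-1]))
a,b=W((336,363),118),W((336,470),118);print('ptr',a,b,'hd',np.arctan2(*(b-a)[1::-1]),'tip-22',b-22*(b-a)/np.linalg.norm(b-a))
# ring
print('ring',watz(d,p,r,419,188,92))
for u,v in((183,140),(260,322)): print('box',watz(d,p,r,u,v,87))
print(proj(load('top0'),[509.5,-178.3,87]))
```

```text
dial [ 508.01038902 -177.36228313   87.        ] [array([ 493.1, -217.8,   87. ]), array([ 522.8, -137. ,   87. ]), array([ 468.7, -163. ,   87. ]), array([ 550.2, -192.8,   87. ])]
dial [ 507.76549936 -177.27744968   88.        ] [array([ 492.9, -217.6,   88. ]), array([ 522.5, -137.1,   88. ]), array([ 468.6, -162.9,   88. ]), array([ 549.8, -192.6,   88. ])]
marks [ 475.26741463 -178.06428273   88.        ] [ 543.31710826 -178.22999094   88.        ] [ 509.29226144 -178.14713683   88.        ] yaw -0.0024351010847116707
ptr [ 511.57185226 -178.81207121  118.        ] [ 528.97976853 -185.17702927  118.        ] hd -0.35053582779425857 tip-22 [ 508.31761396 -177.62220506  118.        ]
ring [567.20870823  -8.38515331  92.        ]
box [ 440.157399   -222.47609892   87.        ]
box [ 665.50350338 -224.4736563    87.        ]
[343.35854877 189.7019493 ]
```

Run:
```python
from h import *
for i in range(3): s=st();print(s['tool_pos'],s['time'],s['qd'].round(3))
c=plan([508.8,-178,120],head(1.221))
```

```text
[ 504.58427763 -180.42595529  228.73992575] 2.2 [-0.016 -0.012 -0.017  0.    -0.002 -0.004]
[ 504.58427763 -180.42595529  228.73992575] 2.2 [-0.016 -0.012 -0.017  0.    -0.002 -0.004]
[ 504.58427763 -180.42595529  228.73992575] 2.2 [-0.016 -0.012 -0.017  0.    -0.002 -0.004]
[[0.1, 3.62, 0.13], [0.0, -0.2, 0.0]]
[[0.11, 3.63, 0.12], [0.0, -0.1, 0.0]]
[[0.1, 3.62, 0.13], [0.0, -0.2, 0.0]]
end [ 508.8 -178.   120. ] rows 3
```

>>> {"name": "move_arm", "arguments": {"plan": [[[0.1, 3.0, 0.1], [0, 0, 0], 4], [[0.1, 2.0, 0.1], [0, 0, 0], 4], [[0.1, 1.0, 0.1], [0, 0, 0], 4], [[0, 0, 0], [0, 0, 0], 4], [[0, 0, 0], [0, 0, 0], 4]]}}

```text
time: 2.7
tool_pos: [509.0, -179.1, 169.8]
tool_rot: [-1.553, 0.279, -0.282]
wrist_force: [-0.1, -0.2, 1.0]
gripper_width: 40.0
```

Run:
```python
from h import *
s=st();p,r=s['tool_pos'],s['tool_rot'];print(p,s['qd'].round(3))
np.savez('pics/w2s.npz',p=s['tool_pos'],r=s['tool_rot'])
d=save('wrist','w2');print(st()['tool_pos'])
im=d['img'];cv2.imwrite('pics/w2c.png',cv2.resize(im[110:290,150:350],None,fx=4,fy=4,interpolation=cv2.INTER_CUBIC))
```

```text
[ 508.97899398 -179.12537617  169.77805049] [ 0.005 -0.008 -0.014 -0.001 -0.002 -0.   ]
[ 509.23858893 -179.09483702  170.15580088]
```

View pics/w2c.png

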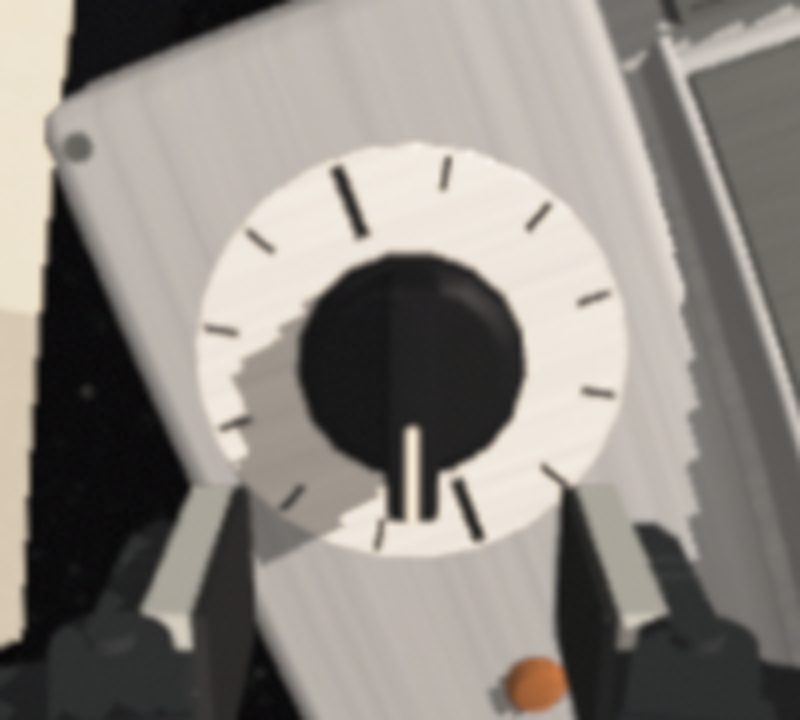

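Run:
```python
from h import *
d=load('w2');q=np.load('pics/w2s.npz');p,r=q['p'],q['r']
def W(c,z): return watz(d,p,r,150+(c[0]+.5)/4-.5,110+(c[1]+.5)/4-.5,z)
a,b=W((350,202),88),W((468,510),88); print('marks',a,b,(a+b)/2,'yaw',np.arctan2(*(b-a)[1::-1]))
print('dial',[W(c,88).round(1) for c in((196,350),(629,350),(414,143),(414,556))])
a,b=W((412,427),118),W((412,521),118);print('ptr',a,b,'hd',np.arctan2(*(b-a)[1::-1]),'tip-22',b-22*(b-a)/np.linalg.norm(b-a))
c=plan([508.8,-178.3,102],head(1.225))
```

```text
marks [ 475.21528909 -177.85229381   88.        ] [ 543.27068712 -178.21359959   88.        ] [ 509.24298811 -178.0329467    88.        ] yaw -0.005308945309663739
dial [array([ 492. , -217.2,   88. ]), array([ 522.1, -136.6,   88. ]), array([ 468.9, -162.5,   88. ]), array([ 549.3, -192.3,   88. ])]
ptr [ 511.54730368 -178.91020186  118.        ] [ 528.42939567 -185.17421874  118.        ] hd -0.35529882770931115 tip-22 [ 507.80345897 -177.52106676  118.        ]
[[-0.04, 3.41, 0.03], [0.0, -0.3, 0.1]]
[[-0.04, 3.41, 0.03], [0.0, -0.4, 0.1]]
end [ 508.8 -178.3  102. ] rows 2
```

>>> {"name": "move_arm", "arguments": {"plan": [[[0, 3.0, 0.1], [0, 0, 0], 4], [[0, 2.6, 0], [0, 0, 0], 4], [[0, 1.0, 0], [0, 0, 0], 3], [[0, 0, 0], [0, 0, 0], 2], [[0, 0, 0], [0, 0, 0], 2]]}}

```text
time: 3.25
tool_pos: [509.8, -177.9, 103.9]
tool_rot: [-1.553, 0.278, -0.282]
wrist_force: [0.3, -0.3, -0.1]
gripper_width: 20.0
```

>>> {"name": "move_arm", "arguments": {"plan": [[[0, 0.1, 0], [0, 0, 0], 0.8], [[0, 0, 0], [0, 0, 0], 0.8], [[0, 0, 0], [0, 0, 0], 0.8], [[0, 0, 0], [0, 0, 0], 0.8]]}}

```text
time: 3.65
tool_pos: [510.2, -178.2, 103.9]
tool_rot: [-1.554, 0.277, -0.283]
wrist_force: [-1.2, -0.3, 6.5]
gripper_width: 9.1
```

>>> {"name": "move_arm", "arguments": {"plan": [[[0, -0.2, 0], [0, 0, 0], 2.5], [[0, -0.1, 0], [0, 0, 0], 2.5], [[0, 0, 0], [0, 0, 0], 2.5], [[0, 0, 0], [0, 0, 0], 2.5]]}}

```text
time: 4.05
tool_pos: [508.7, -177.2, 104.1]
tool_rot: [-1.553, 0.28, -0.279]
wrist_force: [-0.2, -0.0, 0.3]
gripper_width: 24.5
```

>>> {"name": "move_arm", "arguments": {"plan": [[[0, 0, 0], [0, 0, 0], 0.5], [[0, 0, 0], [0, 0, 0], 0.5], [[0, 0, 0], [0, 0, 0], 0.5], [[0, 0, 0], [0, 0, 0], 0.5]]}}

```text
time: 4.45
tool_pos: [508.6, -177.5, 104.3]
tool_rot: [-1.553, 0.28, -0.279]
wrist_force: [-2.2, -1.9, 1.0]
gripper_width: 8.1
```

Run:
```python
from h import *
d=save('wrist','w3');im=d['img'];print(st()['wrist_force'],st()['gripper_width'],st()['qpos'].round(3))
cv2.imwrite('pics/w3c.png',cv2.resize(im[130:310,150:350],None,fx=4,fy=4,interpolation=cv2.INTER_CUBIC))
```

```text
[-1.7623036  -1.91100698  1.67561836] 8.164858399985153 [-4.740e-01 -3.800e-02  1.925e+00 -1.000e-03  1.256e+00 -1.688e+00]
```

View pics/w3c.png

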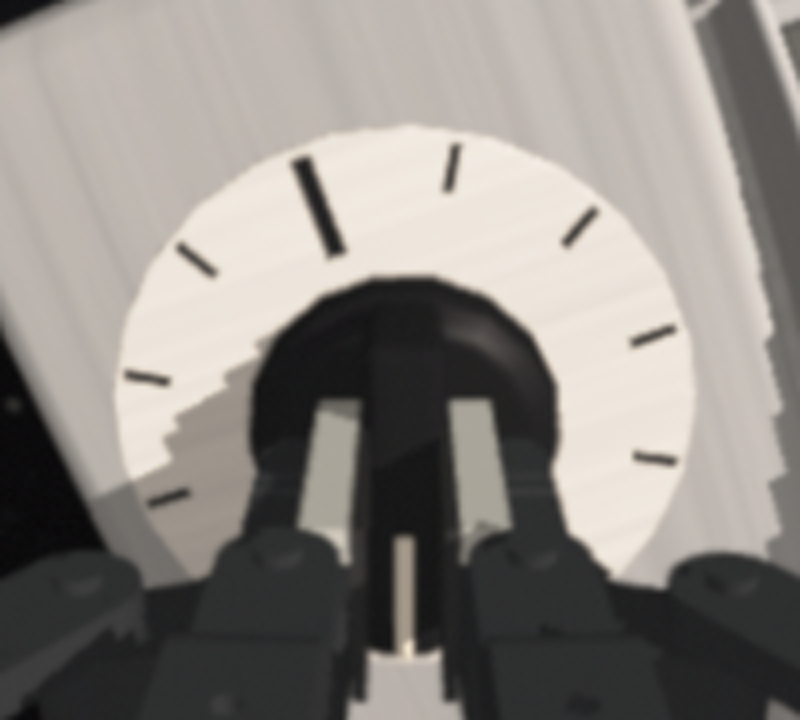

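>>> {"name": "move_arm", "arguments": {"plan": [[[0, 0, 0], [0, 6, 0], 0.5], [[0, 0, 0], [0, 8.4, 0], 0.5], [[0, 0, 0], [0, 8.4, 0], 0.5], [[0, 0, 0], [0, 8.4, 0], 0.5], [[0, 0, 0], [0, 8.4, 0], 0.5]]}}

```text
time: 5.0
tool_pos: [508.8, -177.3, 104.3]
tool_rot: [-1.41, 0.82, -0.82]
wrist_force: [-1.5, 0.5, 0.7]
gripper_width: 8.4
```

```bash
cat >> h.py <<'E'
def zh():
    s=st(); M=R.from_rotvec(s['tool_rot']).as_matrix(); print('t',s['time'],'zhead',np.arctan2(M[1,2],M[0,2]).round(4),'y',M[:,1].round(3),'p',s['tool_pos'].round(1),'F',s['wrist_force'].round(1),'M',s['moment'].round(2),'w',round(float(s['gripper_width']),1),'q',s['qpos'].round(3))
E
python3 -c "
from h import *
zh()"
```

```text
t 5.0 zhead 0.5172 y [-0.  0. -1.] p [ 508.8 -177.3  104.3] F [-1.5  0.5  0.7] M [-0.12  0.18  0.05] w 8.4 q [-0.474 -0.038  1.925  0.     1.255 -0.991]
```

>>> {"name": "move_arm", "arguments": {"plan": [[[0, 0, 0], [0, 8.4, 0], 0.5], [[0, 0, 0], [0, 8.4, 0], 0.5], [[0, 0, 0], [0, 8.4, 0], 0.5], [[0, 0, 0], [0, 8.4, 0], 0.5], [[0, 0, 0], [0, 8.4, 0], 0.5]]}}

```text
time: 5.5
tool_pos: [509.1, -177.3, 104.3]
tool_rot: [-1.099, 1.366, -1.367]
wrist_force: [-0.6, -0.3, 0.2]
gripper_width: 8.0
```

>>> {"name": "move_arm", "arguments": {"plan": [[[0, 0, 0], [0, 8.4, 0], 0.5], [[0, 0, 0], [0, 8.4, 0], 0.5], [[0, 0, 0], [0, 8.4, 0], 0.5], [[0, 0, 0], [0, 8.4, 0], 0.5], [[0, 0, 0], [0, 8.4, 0], 0.5]]}}

```text
time: 6.0
tool_pos: [509.4, -177.5, 104.3]
tool_rot: [-0.598, 1.864, -1.866]
wrist_force: [1.4, -1.2, -1.5]
gripper_width: 8.3
```

>>> {"name": "move_arm", "arguments": {"plan": [[[0, 0, 0], [0, 8.4, 0], 0.5], [[0, 0, 0], [0, 8.4, 0], 0.5], [[0, 0, 0], [0, 8.4, 0], 0.5], [[0, 0, 0], [0, 8.4, 0], 0.5], [[0, 0, 0], [0, 2.3, 0], 0.5]]}}

```text
time: 6.5
tool_pos: [509.5, -177.8, 104.3]
tool_rot: [-0.004, -2.22, 2.223]
wrist_force: [1.5, -2.9, -0.3]
gripper_width: 8.4
```

>>> {"name": "move_arm", "arguments": {"plan": [[[0, 0, 0], [0, 0, 0], 0.5]]}}

```text
time: 6.6
tool_pos: [509.4, -177.7, 104.3]
tool_rot: [0.0, 2.219, -2.221]
wrist_force: [2.9, -3.1, -1.1]
gripper_width: 8.2
```

Run:
```python
from h import *
zh();d=save('wrist','w4');im=d['img']
cv2.imwrite('pics/w4c.png',cv2.resize(im[110:310,150:350],None,fx=3,fy=3,interpolation=cv2.INTER_CUBIC))
```

```text
t 6.6 zhead -1.5695 y [ 0.002 -0.001 -1.   ] p [ 509.4 -177.7  104.3] F [ 2.9 -3.1 -1.1] M [-0.51 -0.37  0.  ] w 8.2 q [-0.474 -0.038  1.924 -0.     1.253  1.096]
```

View pics/w4c.png

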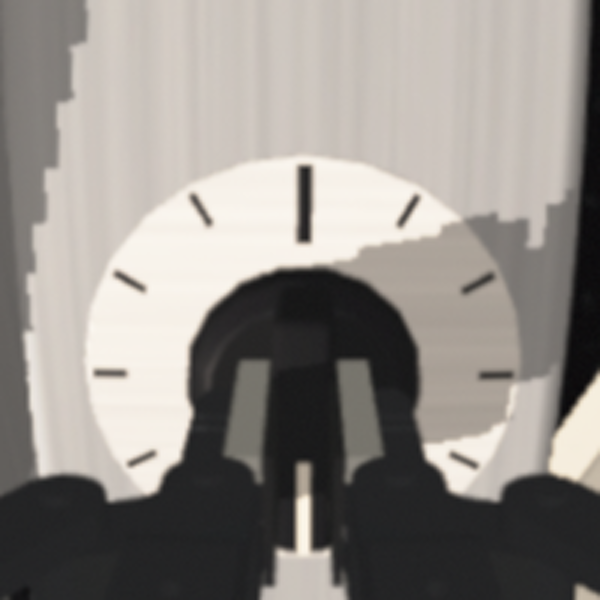

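The crop shows the pointer line aligned with the front axis and the long off mark opposite, at (304,205). I'll release it and rise straight up.

>>> {"name": "move_arm", "arguments": {"plan": [[[0, 0, 0], [0, 0, 0], 3.5], [[0, 0, 0], [0, 0, 0], 3.5], [[0, 0, 0], [0, 0, 0], 3.5], [[0, -1.0, 0], [0, 0, 0], 3.5], [[0, -3.0, 0], [0, 0, 0], 3.5]]}}

```text
time: 7.15
tool_pos: [506.6, -176.1, 141.8]
tool_rot: [0.009, -2.223, 2.215]
wrist_force: [-0.4, 1.0, -0.8]
gripper_width: 34.8
```

>>> {"name": "move_arm", "arguments": {"plan": [[[0, -5.0, 0], [0, 0, 0], 6], [[0, -5.0, 0], [0, 0, 0], 8.5], [[0, 0, 0], [0, 0, 0], 8.5]]}}

```text
time: 7.45
tool_pos: [512.7, -179.1, 255.1]
tool_rot: [0.015, 2.205, -2.221]
wrist_force: [1.0, 0.3, 0.7]
gripper_width: 77.1
```

Run:
```python
from h import *
zh();s=st();np.savez('pics/w5s.npz',p=s['tool_pos'],r=s['tool_rot']);d=save('wrist','w5');t=save('top','top5')
cv2.imwrite('pics/w5c.png',np.hstack([cv2.resize(d['img'],(533,400)),cv2.resize(t['img'][130:225,290:365],None,fx=3.5,fy=4)[:400]]) if 0 else d['img'])
cv2.imwrite('pics/t5c.png',cv2.resize(t['img'][125:225,150:370],None,fx=3.6,fy=3.6,interpolation=cv2.INTER_CUBIC))
```

```text
t 7.45 zhead -1.5692 y [ 0.015 -0.007 -1.   ] p [ 512.7 -179.1  255.1] F [1.  0.3 0.7] M [ 0.01  0.01 -0.05] w 77.1 q [-0.473 -0.168  1.786  0.     1.508  1.096]
```

View pics/w5c.png

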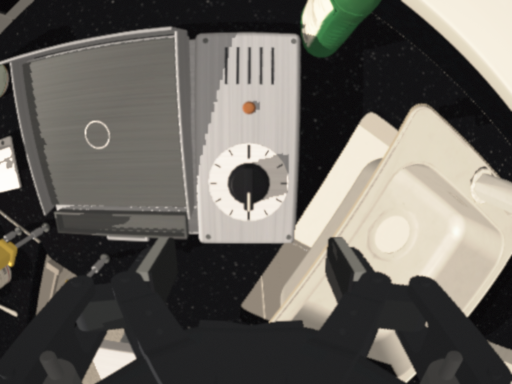

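View pics/t5c.png

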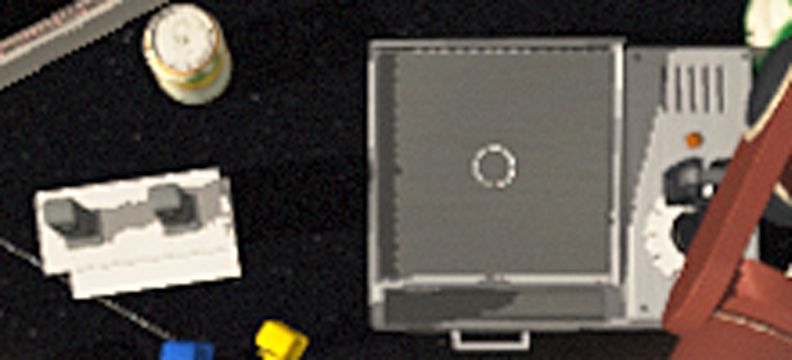

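Timer is at half-way (wrist picture: pointer at (248,213), off mark at (248,151)). Next I'll check cupboard clearance and plan the travel to the stand.

Run:
```python
from h import *
t=load('top0')
for uv in((215,8),(150,80),(105,120),(95,150),(60,175),(20,215),(5,225)): print(uv,atz(t,*uv,490).round(0))
c=plan([505,-120,275],head(-1.3),n=3)
c=plan([510,235,275],head(0.131),cur=c)
```

```text
(215, 8) [858. 179. 490.]
(150, 80) [695. 317. 490.]
(105, 120) [608. 410. 490.]
(95, 150) [544. 429. 490.]
(60, 175) [491. 499. 490.]
(20, 215) [409. 577. 490.]
(5, 225) [389. 607. 490.]
[[0.15, -0.93, -1.92], [-0.1, -5.1, -0.1]]
[[-0.01, -0.92, -1.93], [-0.0, -5.2, -0.1]]
[[-0.19, -0.93, -1.92], [-0.1, -5.1, -0.0]]
end [ 505. -120.  275.] rows 3
[[-1.0, 0.0, -3.41], [0.0, -8.2, -0.0]]
[[-1.47, 0.01, -3.23], [0.0, -8.2, -0.0]]
[[-1.92, 0.0, -2.99], [-0.0, -8.2, -0.0]]
[[-2.32, 0.01, -2.68], [-0.0, -8.2, -0.0]]
[[-2.68, 0.0, -2.33], [-0.0, -8.2, -0.0]]
[[-2.99, 0.0, -1.91], [-0.0, -8.2, -0.0]]
[[-3.23, 0.01, -1.48], [-0.0, -8.2, -0.0]]
[[-3.41, 0.0, -0.99], [-0.0, -8.2, -0.0]]
[[-3.52, 0.01, -0.5], [-0.0, -8.2, -0.1]]
[[-3.55, -0.01, 0.0], [-0.0, -8.2, 0.0]]
end [510. 235. 275.] rows 10
```

>>> {"name": "move_arm", "arguments": {"plan": [[[0.1, -0.9, -1.9], [0, -5.1, 0], 8.5], [[0, -0.9, -1.9], [0, -5.2, 0], 8.5], [[-0.2, -0.9, -1.9], [0, -5.1, 0], 8.5], [[-1.0, 0, -3.4], [0, -8.2, 0], 8.5], [[-1.5, 0, -3.2], [0, -8.2, 0], 8.5]]}}

```text
time: 8.05
tool_pos: [505.1, -48.6, 269.5]
tool_rot: [-0.551, 1.906, -1.903]
wrist_force: [-0.3, -0.3, -0.3]
gripper_width: 85.1
```

>>> {"name": "move_arm", "arguments": {"plan": [[[-1.9, 0, -3.0], [0, -8.2, 0], 8.5], [[-2.3, 0, -2.7], [0, -8.2, 0], 8.5], [[-2.7, 0, -2.3], [0, -8.2, 0], 8.5], [[-3.0, 0, -1.9], [0, -8.2, 0], 8.5]]}}

```text
time: 8.45
tool_pos: [506.9, 93.8, 269.1]
tool_rot: [-0.974, 1.525, -1.522]
wrist_force: [0.7, 0.1, -0.5]
gripper_width: 85.1
```

Run:
```python
from h import *
zh()
c=plan([510,235,275],head(0.131))
```

```text
t 8.45 zhead -0.436 y [-0.004 -0.    -1.   ] p [506.9  93.8 269.1] F [ 0.7  0.1 -0.5] M [-0.    0.01 -0.01] w 85.1 q [ 0.038 -0.23   1.816  0.     1.56   0.474]
[[-3.23, -0.15, -1.42], [0.1, -8.1, 0.0]]
[[-3.4, -0.15, -0.95], [0.0, -8.1, 0.0]]
[[-3.51, -0.15, -0.46], [0.1, -8.2, 0.0]]
[[-3.53, -0.15, 0.04], [0.0, -8.1, 0.0]]
end [510. 235. 275.] rows 4
```

>>> {"name": "move_arm", "arguments": {"plan": [[[-3.2, -0.1, -1.4], [0, -8.1, 0], 8.5], [[-3.4, -0.1, -0.9], [0, -8.1, 0], 8.5], [[-3.5, -0.1, -0.5], [0, -8.1, 0], 8.5], [[-3.5, -0.1, 0], [0, -8.1, 0], 8.5]]}}

```text
time: 8.85
tool_pos: [510.7, 234.0, 273.0]
tool_rot: [-1.271, 1.116, -1.112]
wrist_force: [0.4, 0.4, 0.3]
gripper_width: 85.1
```

>>> {"name": "move_arm", "arguments": {"plan": [[[0, 0, 0], [0, 0, 0], 8.5], [[0, 0, 0], [0, 0, 0], 8.5]]}}

```text
time: 9.05
tool_pos: [511.0, 232.8, 273.3]
tool_rot: [-1.269, 1.119, -1.117]
wrist_force: [-0.1, -0.3, -0.5]
gripper_width: 85.0
```

Run:
```python
from h import *
zh();s=st();np.savez('pics/w6s.npz',p=s['tool_pos'],r=s['tool_rot']);d=save('wrist','w6')
```

```text
t 9.05 zhead 0.1237 y [-0.003 -0.002 -1.   ] p [511.  232.8 273.3] F [-0.1 -0.3 -0.5] M [-0.   -0.01 -0.03] w 85.0 q [ 0.295 -0.118  1.71  -0.     1.553  0.172]
```

View pics/w6.png

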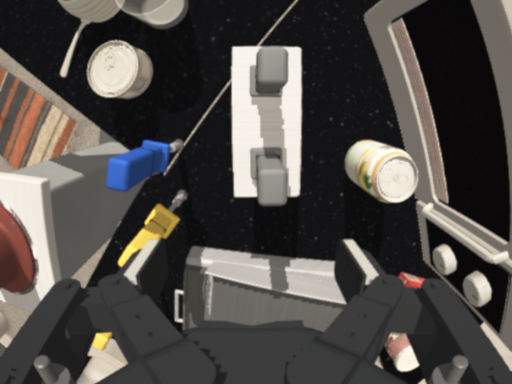

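Run:
```python
from h import *
d=load('w6');im=d['img']
cv2.imwrite('pics/w6c.png',cv2.resize(im[35:225,215:325],None,fx=3.1,fy=3.1,interpolation=cv2.INTER_CUBIC))
cv2.imwrite('pics/w6d.png',cv2.resize(im[140:215,225:315],None,fx=8,fy=8,interpolation=cv2.INTER_CUBIC))
```

```text
(no output)
```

View pics/w6d.png

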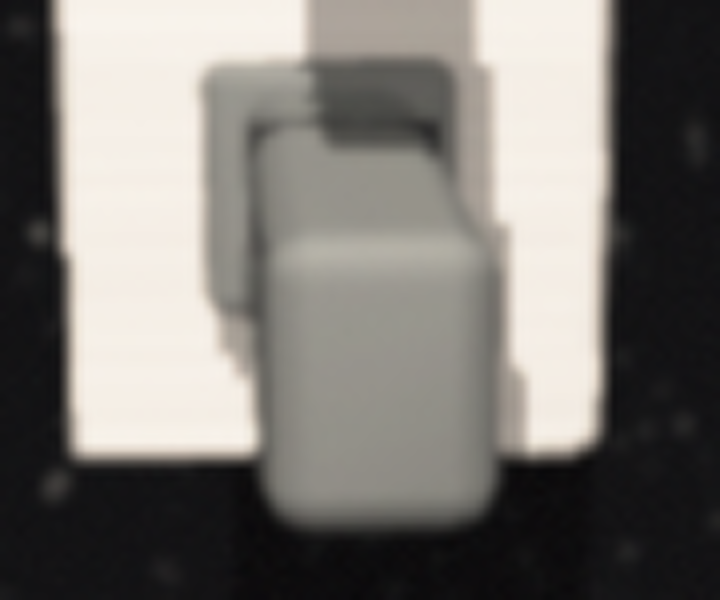

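Run:
```python
from h import *
d=load('w6');q=np.load('pics/w6s.npz');p,r=q['p'],q['r']
def W(c,z): return watz(d,p,r,225+(c[0]+.5)/8-.5,140+(c[1]+.5)/8-.5,z)
cs=[W(c,227) for c in((262,250),(498,250),(262,525),(498,525))];print(np.round(cs,1));print('top',W((380,384),227))
a,b=W((205,75),133),W((456,75),133);print(a,b,(a+b)/2); u=(b-a)/np.linalg.norm(b-a);m=(W((330,62),133));print('collar mid',m+15.5*np.array([u[1],-u[0],0]), np.arctan2(u[1],u[0]))
```

```text
[[511.3 264.1 227. ]
 [530.3 266.5 227. ]
 [514.3 240.9 227. ]
 [533.9 243.4 227. ]]
top [522.34016458 254.1945235  227.        ]
[506.05851943 265.59035085 133.        ] [535.83746503 269.46115267 133.        ] [520.94799223 267.52575176 133.        ]
collar mid [522.64720453 253.65806167 133.        ] 0.1292597769661821
```

Run:
```python
from h import *
zh()
c=plan([522.4,253.5,265],head(0.129))
c=plan([522.4,253.5,170],head(0.129),cur=c)
```

```text
t 9.1 zhead 0.1225 y [-0.003 -0.001 -1.   ] p [511.2 232.2 273.6] F [-0.7 -0.2  0. ] M [-0.   -0.01 -0.01] w 85.0 q [ 0.294 -0.118  1.71  -0.     1.553  0.172]
[[-1.98, 0.86, 1.37], [0.2, -0.4, 0.1]]
end [522.4 253.5 265. ] rows 1
[[0.0, 4.75, -0.0], [-0.0, 0.0, -0.0]]
[[0.01, 4.75, -0.0], [-0.0, 0.0, -0.0]]
end [522.4 253.5 170. ] rows 2
```

>>> {"name": "move_arm", "arguments": {"plan": [[[-2.0, 0.8, 1.4], [0, -0.4, 0], 8.5], [[0, 0, 0], [0, 0, 0], 8.5], [[0, 4.0, 0], [0, 0, 0], 8.5], [[0, 4.0, 0], [0, 0, 0], 8.5], [[0, 0, 0], [0, 0, 0], 8.5]]}}

```text
time: 9.6
tool_pos: [519.3, 251.5, 180.1]
tool_rot: [-1.279, 1.122, -1.111]
wrist_force: [-1.0, -0.0, -0.6]
gripper_width: 85.2
```

Run:
```python
from h import *
zh();d=save('wrist','w7');zh()
plan([522.4,253.5,170],head(0.129))
```

```text
t 9.6 zhead 0.1282 y [-0.013 -0.005 -1.   ] p [519.3 251.5 180.1] F [-1.  -0.  -0.6] M [-0.06  0.02 -0.03] w 85.2 q [ 0.322 -0.015  1.768 -0.     1.402  0.194]
t 9.65 zhead 0.1286 y [-0.007 -0.003 -1.   ] p [521.1 252.3 183.9] F [ 1.7 -0.4  1.3] M [-0.03 -0.01 -0.  ] w 85.0 q [ 0.323 -0.017  1.764 -0.     1.403  0.194]
[[-0.1, 1.39, 0.15], [0.4, -0.0, 0.1]]
end [522.4 253.5 170. ] rows 1
```

View pics/w7.png

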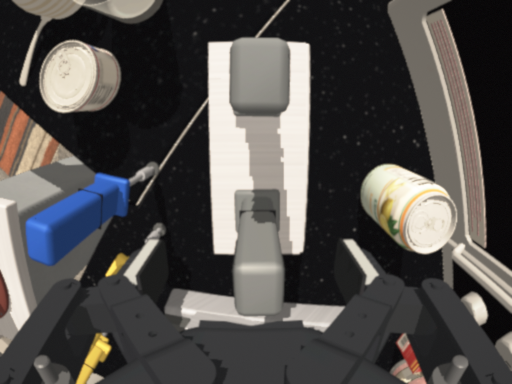

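>>> {"name": "move_arm", "arguments": {"plan": [[[-0.1, 0.7, 0.1], [0, 0, 0], 8.5], [[0, 0.6, 0], [0, 0, 0], 7], [[0, 0, 0], [0, 0, 0], 5], [[0, 0, 0], [0, 0, 0], 3.5]]}}

```text
time: 10.05
tool_pos: [524.7, 255.6, 175.4]
tool_rot: [-1.267, 1.112, -1.113]
wrist_force: [0.2, -0.5, 0.0]
gripper_width: 43.4
```

Run:
```python
from h import *
zh();d=save('wrist','w8');zh()
```

```text
t 10.05 zhead 0.1304 y [ 0.001  0.    -1.   ] p [524.7 255.6 175.4] F [ 0.2 -0.5  0. ] M [ 0.   -0.02  0.02] w 43.4 q [ 0.326 -0.005  1.767 -0.     1.379  0.195]
t 10.1 zhead 0.1305 y [ 0.002  0.    -1.   ] p [524.7 255.6 175.4] F [-0.1 -0.   0.2] M [ 0.06 -0.01 -0.02] w 36.0 q [ 0.326 -0.005  1.767 -0.     1.379  0.195]
```

View pics/w8.png

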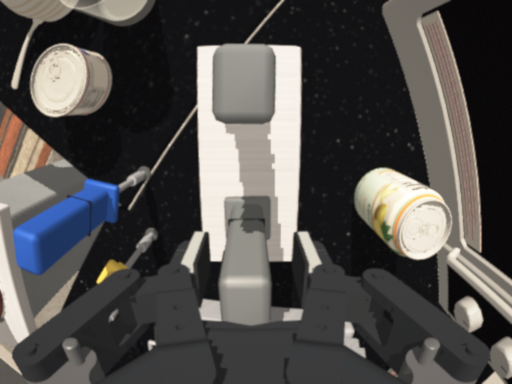

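>>> {"name": "move_arm", "arguments": {"plan": [[[0.2, 0.4, -0.2], [0, 0, 0], 3.5], [[0, 0, 0], [0, 0, 0], 3], [[0, 0, 0], [0, 0, 0], 1.5], [[0, 0, 0], [0, 0, 0], 1.5], [[0, 0, 0], [0, 0, 0], 1.5]]}}

```text
time: 10.6
tool_pos: [522.4, 253.1, 170.1]
tool_rot: [-1.268, 1.113, -1.112]
wrist_force: [0.2, 0.3, 0.4]
gripper_width: 19.5
```

Run:
```python
from h import *
zh();d=save('wrist','w9');zh()
```

```text
t 10.6 zhead 0.1305 y [-0. -0. -1.] p [522.4 253.1 170.1] F [0.2 0.3 0.4] M [-0.06  0.03  0.03] w 19.5 q [ 0.323 -0.007  1.777 -0.     1.372  0.193]
t 10.65 zhead 0.1305 y [-0. -0. -1.] p [522.4 253.2 170.2] F [-0.8  0.1 -0.5] M [-0.06  0.04 -0.03] w 19.3 q [ 0.323 -0.007  1.777 -0.     1.372  0.193]
```

View pics/w9.png

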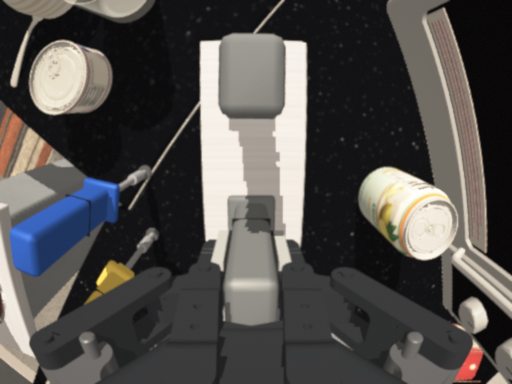

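>>> {"name": "move_arm", "arguments": {"plan": [[[0, -1.5, 0], [0, 0, 0], 1.2], [[0, -3, 0], [0, 0, 0], 1.2], [[0, -3.5, 0], [0, 0, 0], 1.2], [[0, -4, 0], [0, 0, 0], 1.2], [[0, -3, 0], [0, 0, 0], 1.2]]}}

```text
time: 11.15
tool_pos: [522.7, 253.3, 324.6]
tool_rot: [-1.265, 1.111, -1.113]
wrist_force: [0.8, 0.5, 0.3]
gripper_width: 19.0
```

>>> {"name": "move_arm", "arguments": {"plan": [[[0, -1.5, 0], [0, 0, 0], 1.2], [[0, 0, 0], [0, 0, 0], 1.2], [[0, 0, 0], [0, 0, 0], 1.2]]}}

```text
time: 11.45
tool_pos: [522.0, 253.0, 334.0]
tool_rot: [-1.27, 1.114, -1.112]
wrist_force: [0.0, -0.2, -1.8]
gripper_width: 19.4
```

Run:
```python
from h import *
zh();save('scene','scene10');save('top','top10');zh()
```

```text
t 11.45 zhead 0.1304 y [-0.002 -0.001 -1.   ] p [522. 253. 334.] F [ 0.  -0.2 -1.8] M [ 0.02 -0.02  0.03] w 19.4 q [ 0.323 -0.093  1.587  0.     1.649  0.193]
t 11.55 zhead 0.1305 y [-0.004 -0.001 -1.   ] p [521.6 252.9 332.5] F [ 0.2 -0.  -1.4] M [ 0.03 -0.02  0.05] w 19.4 q [ 0.323 -0.092  1.589  0.     1.649  0.193]
```

View pics/scene10.png

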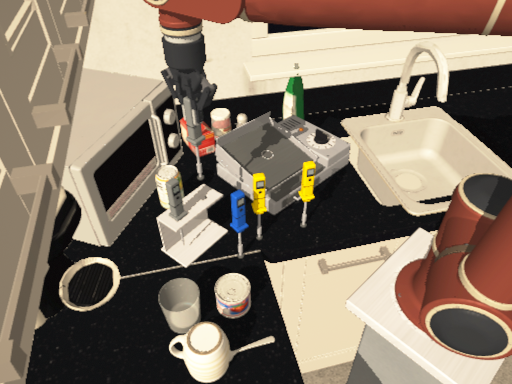

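The probe is out, with its foot visible at scene (200,178), and the needle probe is still in the stand. Next I'll move to above the ring, tilted square to the plate.

```bash
cat >> h.py <<'E'
ps=-0.005; al=0.227
N=np.array([-np.sin(al)*np.cos(ps),-np.sin(al)*np.sin(ps),np.cos(al)])
def tiltR():
    y=-N; z=np.array([np.cos(ps),np.sin(ps),0]); z=z-y*(z@y); z/=np.linalg.norm(z); return np.c_[np.cross(y,z),y,z]
RING=np.array([567.5,-8.3,92.])
E
python3 - <<'E'
from h import *
zh(); c=plan(RING+N*225,tiltR())
E
```

```text
t 11.55 zhead 0.1305 y [-0.004 -0.001 -1.   ] p [521.6 252.9 332.5] F [ 0.2 -0.  -1.4] M [ 0.03 -0.02  0.05] w 19.4 q [ 0.323 -0.092  1.589  0.     1.649  0.193]
[[4.3, 0.36, -0.64], [2.2, 1.3, -0.1]]
[[4.32, 0.34, -0.56], [2.2, 1.3, -0.2]]
[[4.32, 0.34, -0.47], [2.2, 1.3, -0.1]]
[[4.34, 0.34, -0.39], [2.2, 1.3, -0.1]]
[[4.34, 0.32, -0.3], [2.2, 1.2, -0.2]]
[[4.34, 0.33, -0.23], [2.2, 1.3, -0.1]]
end [516.8  -8.  311.2] rows 6
```

>>> {"name": "move_arm", "arguments": {"plan": [[[2.3, 0, -0.6], [1.5, 1.3, -0.1], 1.2], [[4.0, 0.3, -0.6], [2.0, 1.3, -0.2], 1.2], [[4.3, 0.3, -0.5], [2.2, 1.3, -0.1], 1.2], [[4.3, 0.3, -0.4], [2.2, 1.3, -0.1], 1.2], [[4.3, 0.3, -0.3], [2.2, 1.2, -0.2], 1.2]]}}

```text
time: 12.05
tool_pos: [513.8, 58.3, 320.0]
tool_rot: [-1.089, 1.066, -1.275]
wrist_force: [0.5, 0.4, -1.9]
gripper_width: 19.1
```

Run:
```python
from h import *
zh(); c=plan(RING+N*225,tiltR(),n=3)
```

```text
t 12.05 zhead 0.0185 y [ 0.174  0.    -0.985] p [513.8  58.3 320. ] F [ 0.5  0.4 -1.9] M [-0.05  0.14  0.02] w 19.1 q [-0.034 -0.367  1.848  0.006  1.486 -0.052]
[[2.21, 0.3, 0.01], [1.0, 0.4, -0.0]]
[[2.21, 0.31, 0.02], [1.0, 0.5, -0.1]]
[[2.22, 0.31, 0.03], [1.0, 0.4, 0.0]]
end [516.9  -8.1 311.2] rows 3
```

>>> {"name": "move_arm", "arguments": {"plan": [[[2.2, 0.3, 0], [1.0, 0.4, 0], 1.2], [[2.2, 0.3, 0], [1.0, 0.5, 0], 1.2], [[1.8, 0.3, 0], [1.0, 0.4, 0], 1.2], [[0.4, 0, 0], [0, 0, 0], 1.2], [[0, 0, 0], [0, 0, 0], 1.2]]}}

```text
time: 12.55
tool_pos: [516.7, -6.5, 312.1]
tool_rot: [-1.037, 1.046, -1.31]
wrist_force: [0.5, 0.8, -1.3]
gripper_width: 19.1
```

Run:
```python
from h import *
zh(); c=plan(RING+N*175,tiltR(),n=3)
save('wrist','w11');save('scene','scene11');save('top','top11');zh()
```

```text
t 12.55 zhead -0.0056 y [ 0.224  0.001 -0.975] p [516.7  -6.5 312.1] F [ 0.5  0.8 -1.3] M [ 0.01  0.15 -0.02] w 19.1 q [-0.179 -0.404  1.893  0.041  1.43  -0.175]
[[0.05, 1.7, -0.0], [0.0, -0.0, -0.0]]
[[0.06, 1.69, -0.0], [0.0, -0.0, -0.1]]
[[0.05, 1.7, -0.0], [0.1, -0.0, -0.0]]
end [528.1  -8.1 262.5] rows 3
t 12.7 zhead -0.0034 y [ 0.226  0.001 -0.974] p [517.3  -5.5 313.5] F [-0.   0.7 -1.4] M [-0.01  0.14 -0.01] w 19.1 q [-0.177 -0.404  1.891  0.041  1.43  -0.175]
```

View pics/scene11.png

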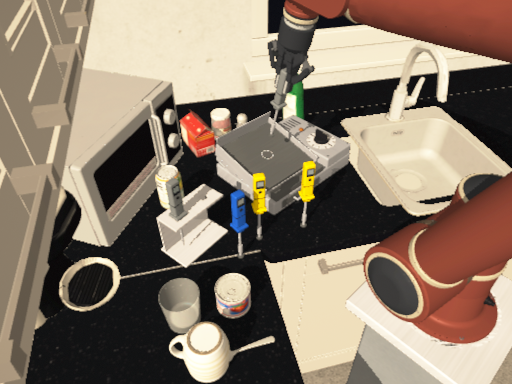

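View pics/w11.png

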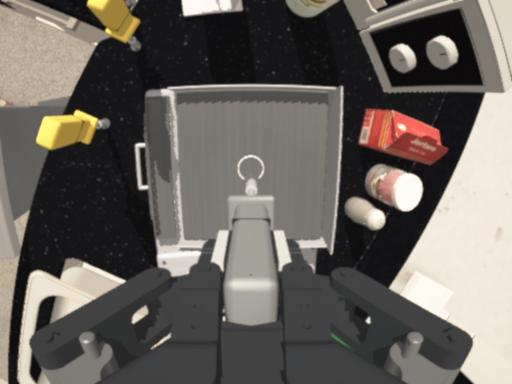

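View pics/top11.png

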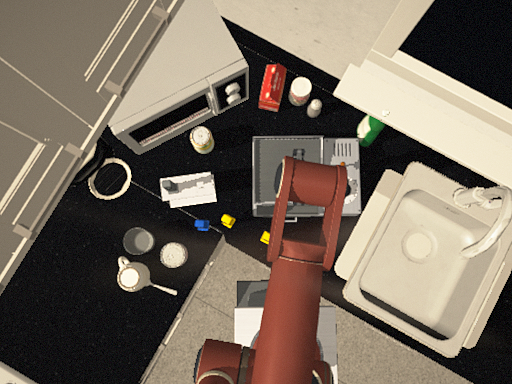

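Wrist picture: ring at (251,167) with the foot disc at (251,187) just in front of it in view. That is consistent with 75 mm of height. Descending along the tool axis.

>>> {"name": "move_arm", "arguments": {"plan": [[[0.1, 2.0, 0], [0, 0, 0], 1.2], [[0.1, 2.0, 0], [0, 0, 0], 1.2], [[0, 1.5, 0], [0, 0, 0], 1.2], [[0, 0, 0], [0, 0, 0], 1.2], [[0, 0, 0], [0, 0, 0], 1.2]]}}

```text
time: 13.2
tool_pos: [529.9, -7.8, 260.4]
tool_rot: [-1.037, 1.042, -1.31]
wrist_force: [-0.8, 0.2, -0.5]
gripper_width: 19.1
```

Run:
```python
from h import *
zh();s=st();np.savez('pics/w12s.npz',p=s['tool_pos'],r=s['tool_rot']);d=save('wrist','w12');S=save('scene','scene12');zh()
print('gap dir',((s['tool_pos']-RING)@N).round(1), (s['tool_pos']-RING-N*((s['tool_pos']-RING)@N)).round(1))
cv2.imwrite('pics/w12c.png',cv2.resize(d['img'][120:240,190:310],None,fx=5,fy=5,interpolation=cv2.INTER_CUBIC))
cv2.imwrite('pics/s12c.png',cv2.resize(S['img'][90:190,210:350],None,fx=5.6,fy=5.6,interpolation=cv2.INTER_CUBIC))
```

```text
t 13.2 zhead -0.0037 y [ 0.227  0.001 -0.974] p [529.9  -7.8 260.4] F [-0.8  0.2 -0.5] M [ 0.    0.09 -0.01] w 19.1 q [-0.177 -0.353  1.94   0.042  1.33  -0.179]
t 13.3 zhead -0.0039 y [ 0.229  0.    -0.973] p [530.4  -8.1 261.7] F [ 0.6  1.  -1.2] M [-0.01  0.13 -0.02] w 19.3 q [-0.177 -0.354  1.939  0.042  1.33  -0.179]
gap dir 172.5 [1.2 0.3 0.3]
```

View pics/w12c.png

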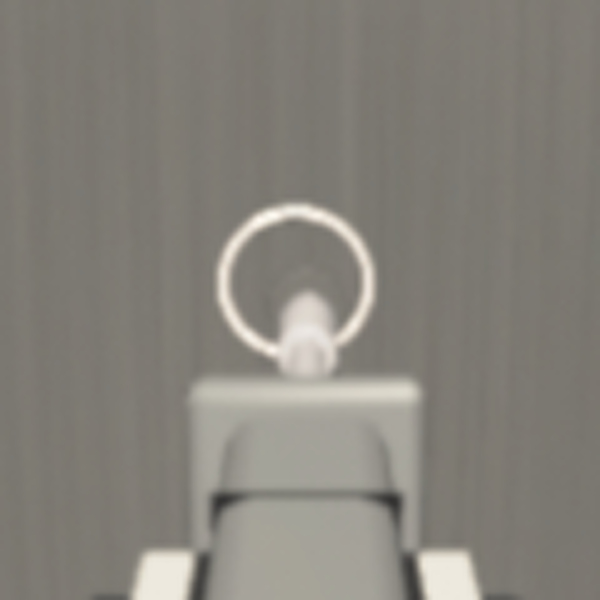

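View pics/s12c.png

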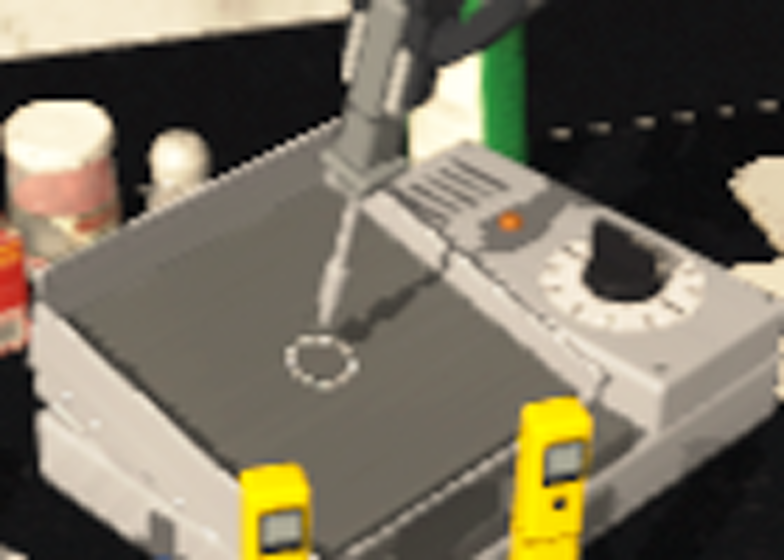

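Run:
```python
from h import *
d=load('w12');q=np.load('pics/w12s.npz');p,r=q['p'],q['r'];M=R.from_rotvec(r).as_matrix()
c=d['img'][155:205,230:270].astype(float); c=np.clip((c-70)*2.4,0,255).astype(np.uint8)
cv2.imwrite('pics/w12e.png',cv2.resize(c,None,fx=12,fy=12,interpolation=cv2.INTER_CUBIC))
K=d['camera_matrix'];T=d['T_tool_cam']
def wproj(P):
    c=T[:3,:3].T@(M.T@(P-p)-T[:3,3]); v=np.array([c[0],-c[1],-c[2]]);th=np.arctan2(np.hypot(v[0],v[1]),v[2]);h=np.hypot(v[0],v[1]);return np.array([K[0,2]+297.319*th*v[0]/h,K[1,2]+297.319*th*v[1]/h])
f=p+M[:,1]*150
fw=wproj(f);rw=wproj(RING)
print('foot',f,'wrist foot',(fw-[230,155])*12,'ring',(rw-[230,155])*12)
S=load('scene12');k=lambda P:(proj(S,P)-[210,90])*5.6
print('scene foot',k(f),'ring',k(RING))
```

```text
foot [563.86907914  -7.70200271 114.2601339 ] wrist foot [246.44147097 305.69163984] ring [229.62037697 254.91161747]
scene foot [321.34168951 326.16225562] ring [316.60756745 358.44331213]
```

View pics/w12e.png

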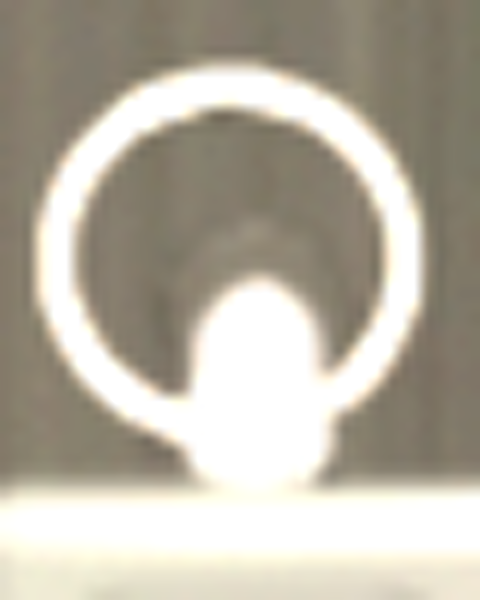

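>>> {"name": "move_arm", "arguments": {"plan": [[[0, 0.8, -0.2], [0, 0, 0], 1.2], [[0, 0.7, 0], [0, 0, 0], 1.2], [[0, 0.4, 0], [0, 0, 0], 1.2], [[0, 0, 0], [0, 0, 0], 1.2], [[0, 0, 0], [0, 0, 0], 1.2]]}}

```text
time: 13.8
tool_pos: [532.2, -8.3, 241.2]
tool_rot: [-1.036, 1.043, -1.311]
wrist_force: [0.2, 0.4, -0.8]
gripper_width: 19.5
```

```bash
cat >> h.py <<'E'
def chk(fn):
    zh();s=st();d=save('wrist',fn);zh()
    p=(np.array(s['tool_pos'])+st()['tool_pos'])/2
    g=(p-RING)@N; print('gap',g.round(1),'lat',(p-RING-N*g).round(1),'F.n',np.dot(s['wrist_force'],N).round(2))
    cv2.imwrite('pics/'+fn+'c.png',cv2.resize(d['img'][155:205,225:275],None,fx=10,fy=10,interpolation=cv2.INTER_CUBIC))
E
python3 -c "
from h import *
chk('w13')"
```

```text
t 13.8 zhead -0.0044 y [ 0.227  0.001 -0.974] p [532.2  -8.3 241.2] F [ 0.2  0.4 -0.8] M [-0.02  0.13  0.02] w 19.5 q [-0.177 -0.338  1.96   0.042  1.294 -0.18 ]
t 13.85 zhead -0.0044 y [ 0.227  0.001 -0.974] p [532.3  -8.3 241.5] F [-0.5 -0.1 -1.3] M [0.03 0.19 0.06] w 18.8 q [-0.177 -0.338  1.959  0.042  1.294 -0.18 ]
gap 153.4 lat [-0.8 -0.2 -0.2] F.n -0.84
```

View pics/w13c.png

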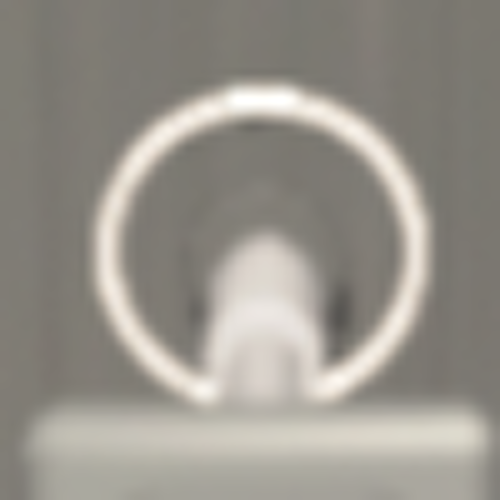

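>>> {"name": "move_arm", "arguments": {"plan": [[[-0.05, 0.2, 0], [0, 0, 0], 1.2], [[0, 0.2, 0], [0, 0, 0], 1.2], [[0, 0.1, 0], [0, 0, 0], 1.2], [[0, 0, 0], [0, 0, 0], 1.2], [[0, 0, 0], [0, 0, 0], 1.2]]}}

```text
time: 14.35
tool_pos: [533.5, -7.8, 236.8]
tool_rot: [-1.036, 1.042, -1.311]
wrist_force: [-0.0, 0.8, -0.0]
gripper_width: 19.2
```

```bash
python3 -c "
from h import *
chk('w14')"
```

```text
t 14.35 zhead -0.0043 y [ 0.228  0.    -0.974] p [533.5  -7.8 236.8] F [-0.   0.8 -0. ] M [ 0.01 -0.02  0.  ] w 19.2 q [-0.175 -0.332  1.963  0.042  1.285 -0.178]
t 14.4 zhead -0.0043 y [ 0.228  0.    -0.974] p [533.5  -7.8 236.8] F [ 0.5 -0.3  0.1] M [ 0.03 -0.01  0.01] w 19.2 q [-0.175 -0.332  1.963  0.042  1.285 -0.178]
gap 148.8 lat [-0.5  0.4 -0.1] F.n 0.0
```

View pics/w14c.png

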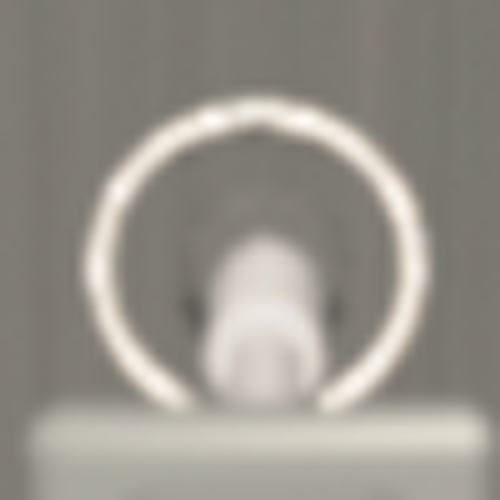

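>>> {"name": "move_arm", "arguments": {"plan": [[[0, 0.1, 0], [0, 0, 0], 1.2], [[0, 0.1, 0], [0, 0, 0], 1.2], [[0, 0.1, 0], [0, 0, 0], 1.2], [[0, 0, 0], [0, 0, 0], 1.2], [[0, 0, 0], [0, 0, 0], 1.2]]}}

```text
time: 14.9
tool_pos: [534.2, -7.8, 233.8]
tool_rot: [-1.036, 1.042, -1.311]
wrist_force: [0.2, 0.1, 1.8]
gripper_width: 19.6
```

```bash
python3 -c "
from h import *
chk('w15')
for i in range(5): snapshot('top'); s=st(); print(s['tool_pos'].round(1),s['wrist_force'].round(2),s['moment'].round(2))"
```

```text
t 14.9 zhead -0.0043 y [ 0.228  0.    -0.974] p [534.2  -7.8 233.8] F [0.2 0.1 1.8] M [ 0.03 -0.07  0.03] w 19.6 q [-0.175 -0.328  1.965  0.042  1.279 -0.178]
t 14.95 zhead -0.0043 y [ 0.227  0.    -0.974] p [534.2  -7.8 233.8] F [ 0.1 -0.4  2.2] M [ 0.02 -0.14 -0.01] w 19.3 q [-0.175 -0.328  1.965  0.042  1.279 -0.178]
gap 145.7 lat [-0.5  0.4 -0.1] F.n 1.75
[534.2  -7.8 233.8] [ 1.28 -0.11  1.59] [-0.01 -0.18 -0.04]
[534.2  -7.8 233.8] [0.28 0.1  1.8 ] [ 0.   -0.2   0.04]
[534.2  -7.8 233.8] [0.51 0.18 1.69] [ 0.01 -0.22 -0.05]
[534.2  -7.8 233.7] [1.67 0.27 1.09] [-0.   -0.21 -0.05]
[534.2  -7.8 233.8] [ 0.27 -0.2   0.38] [ 0.  -0.2  0. ]
```

View pics/w15c.png

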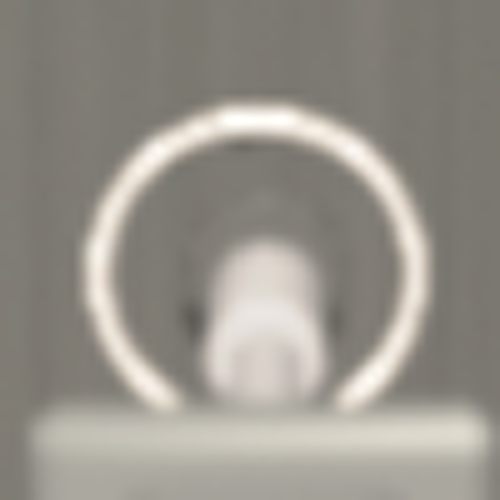

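Run:
```python
from h import *
S=save('scene','scene16');a=S['img'][90:190,210:350];b=S['img'][150:270,145:265]
cv2.imwrite('pics/s16.png',np.hstack([cv2.resize(a,(500,357)),cv2.resize(b,(300,357))]))
F=[];
for i in range(6): snapshot('top');F.append(np.r_[st()['wrist_force'],st()['moment'],st()['tool_pos']])
print(np.mean(F,0).round(2))
```

```text
[ 7.1000e-01 -6.0000e-02  1.8400e+00  2.0000e-02 -1.9000e-01  0.0000e+00
  5.3406e+02 -7.7600e+00  2.3362e+02]
```

View pics/s16.png

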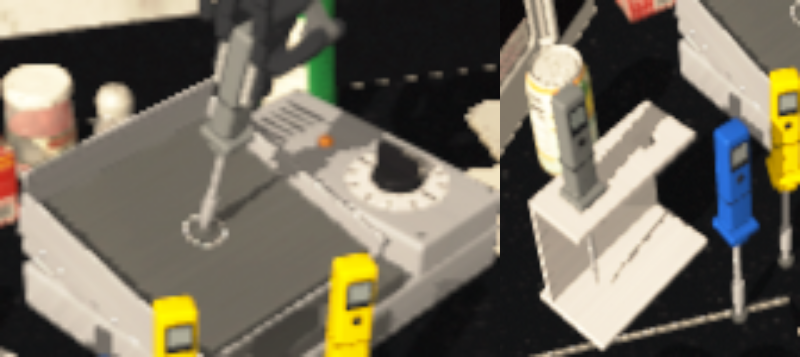

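>>> {"name": "move_arm", "arguments": {"plan": [[[0, -0.05, 0], [0, 0, 0], 1.2], [[0, 0, 0], [0, 0, 0], 1.2], [[0, 0, 0], [0, 0, 0], 1.2], [[0, 0, 0], [0, 0, 0], 1.2]]}}

```text
time: 15.95
tool_pos: [533.8, -7.7, 234.0]
tool_rot: [-1.036, 1.042, -1.311]
wrist_force: [-0.4, -0.5, 0.7]
gripper_width: 19.4
```

Run:
```python
from h import *
chk('w17')
F=[]
for i in range(8): snapshot('top');F.append(np.r_[st()['wrist_force'],st()['moment'],st()['tool_pos'],st()['gripper_width']])
print(np.mean(F,0).round(2)); print(order.job_done())
```

```text
t 15.95 zhead -0.0043 y [ 0.227  0.001 -0.974] p [533.8  -7.7 234. ] F [-0.4 -0.5  0.7] M [-0.04 -0.11 -0.02] w 19.4 q [-0.175 -0.329  1.965  0.042  1.28  -0.178]
t 16.0 zhead -0.0044 y [ 0.227  0.001 -0.974] p [533.9  -7.8 234. ] F [-0.2  0.5  1.3] M [-0.   -0.13  0.02] w 19.4 q [-0.175 -0.329  1.965  0.042  1.28  -0.178]
gap 145.9 lat [-0.8  0.4 -0.2] F.n 0.8
[ 2.3000e-01  1.2000e-01  1.3000e+00 -1.0000e-02 -9.0000e-02 -0.0000e+00
  5.3384e+02 -7.7500e+00  2.3399e+02  1.9220e+01]
the job is handed in; nothing more can be done
None
```

I wound the timer in one grip from about 0.35 rad to half way and let go. Then I lifted the grey disc-footed probe from the stand's right hole and pressed its foot inside the ring. I handed the job in at about 16.4 s with the probe still held there; the hand-in gives no verdict.

My last checks showed:
- **Timer:** its pointer faces straight to the front in the wrist picture taken after release.
- **Foot position:** about 1 mm off the ring centre in the wrist picture.
- **Squareness:** the tool axis is within about 0.005 rad of square to the plate. I inferred the probe's own angle from the grip and did not measure it.
- **Grip:** the finger opening is 19.2 mm on the 20 mm handle.
- **Bystanders:** the scene picture shows the needle probe and the can in place. I did not check the tin in a picture after the start.

**Foot compression:** two estimates disagree somewhat. The geometry gives about 4 mm. The noisy wrist force suggests about 2.3 to 2.5 N, or 6 mm. Both lie within the allowed 2 to 8.5 mm.

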